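# Slide the sample pot home in the tester's V guides

### The arm

A 6-joint arm with a two-finger parallel gripper is mounted at the origin on the work surface. World frame = base frame: x ahead of the robot, y to its left, z up, the work surface at z = 0. Lengths are in m, angles in rad, forces in N, time in s.
With the tool pointing down it reaches from about 0.275 to 0.85 m from the base axis. Payload 5.2 kg.
Tool frame: the origin (TCP) lies on the centre line of the jaws, within the pads' length; the fingertips stand 17 mm ahead of it and the grasp point (between the pads) lies 2 mm behind it; y points along the fingers, x is the direction in which the jaws open and shut, and the axes are right-handed (so a half turn about y gives the same grasp; the last joint's range is limited). The gripper opens to 85 mm and grips with 20 to 120 N. Pads are 22 mm wide; open, the fingers measure 114 mm over their backs; the gripper's body (76 mm by 85 mm) begins 54 mm behind the grasp point. The pads swing forward as they close: fully open they stand 13 mm farther back than shut.
Start: joints at [1.108, 0.259, 1.535, -0, 1.348, -0.203], TCP at [0.141, 0.532, 0.248] pointing down, gripper open.
Joint ranges: [-3.14, 3.14], [-0.91, 2.08], [0.19, 2.58], [-1.22, 4.36], [0.22, 2.71], [-3.12, 3.12]. Speed limits (rad/s): [2.57, 2.57, 3.14, 3.14, 3.14, 3.14].

### API

Orientations are given as a rotation vector (axis times angle).
In Python, from plant import arm, eoat, solve_ik, optics, recognise, get_time_s, get_joint_pos, get_qd, get_tau, get_position, get_ee_rot, get_force, get_moment, get_opening gives the robot as it stands. Calls block until the motion is done:
- arm.reach(position, orientation): joint-space move of the TCP to a pose.
- arm.move_straight(position, feed=0.15, ori=None): straight line of the TCP; ori=None keeps the orientation; feed is the mean speed in m/s.
- arm.set_joints(angles): joint-space move.
- eoat.open_gripper() and eoat.close_gripper(f_grip=None): open the fingers fully, or close them until they stop; f_grip is the grip in N (None keeps the last).
- arm.hold(seconds).
- solve_ik(position, orientation): joint angles nearest the present ones, or None.
- optics.camera(name): name is "side" or "top"; returns a dict with "pixels" (400x640x3 uint8, red, green, blue), "mtx" (3x3 intrinsics, pixels), "extrinsics" (4x4, takes a point from camera to world coordinates). Camera axes: x right, y down, z forward; pixel columns grow to the right and rows downward; lengths in m; the calibration is good to about 2 mm. A picture is of the moment at which its call begins. There is no depth.
A pose or a line that the arm cannot do raises arm.IKError and nothing moves.
- arm.hand_in(): hands the job in, once; it reports no verdict.
Trained networks look in the newest picture that a camera, given by its name, has taken for a name from the list of things; names that differ only in an ending like _2 or _b are one class to them, and where a whole thing is asked for, a point or a joint stands for the part that bears it (a point fixed in the world has none). Each returns a list of dicts, best first, with "conf" (0 to 1); they miss things now and then, are a little off and sometimes report something else, mostly with a low value. They report only what shows in the picture. A call takes as long as a camera call. They do not tell look-alikes from the thing itself.
- recognise(thing, camera): "point" ([column, row] in pixels, amid what is visible of it).
Readings, each from a call of its own:
- get_time_s(): time.
- get_joint_pos(): joint angles.
- get_qd(): joint speeds.
- get_tau(): joint torques, N m.
- get_position(): TCP position.
- get_ee_rot(): TCP orientation.
- get_force(): force on the tool from outside, world axes, zero at the start.
- get_moment(): the same for the moment, N m.
- get_opening(): finger opening in m.
Only numpy, scipy, OpenCV 4.12 (cv2) and the standard library are available. Lean on these libraries where they do the work, as an engineer would, in place of code of your own. Each camera call takes 0.05 s, during which the arm holds its last target.

### The job

Pick the steel sample pot up by its body, keep it upright, and set it gently down on the tester's deck in the wide mouth of the two converging guides, well short of the head and with its handle pointing back out of the mouth, and let go. Then take it by the grip of its handle and push it gently along the deck, without lifting it, until it is fully home against both guides under the head, handle still pointing straight back out, and let go. Leave the bottle, jar and tin where they are.

Things in the scene. Friction and masses are not known exactly. Their poses are not given: they have to be found in the camera images.
- pot: Closed steel sample pot, 0.25 to 0.5 kg: upright cylinder 52 mm in diameter, 64 mm high, flat dark lid. Origin: centre of its underside; z up. The handle sticks out along pot -x: a bar 8 mm wide, 26 to 34 mm above the underside, ending in an upright grey grip. The free sides (pot +y and -y) can be gripped from above. It slides on the deck with ordinary friction.
- pot_handle (a point): Centre of the upright grey grip ending the pot's handle: 26 mm long (pot x), 12 mm wide (pot y), 32 mm high; 95 mm from the pot's axis along pot -x, spanning 20 to 52 mm above the pot's underside. Axes are the pot's.
- tester: Fixed cream bench tester. Origin: at bench level under the seated pot's axis (a pot touching both guides is home: its axis is over this origin). z up; +x is the push direction, the guides' mouth lies to -x. Flat deck, top 12 mm above the bench, x -160 to 200, y -100 to 100 mm. Housing behind, x 100 to 190, y -85 to 85, 242 mm high.
- guide_mouth (a point): Point on the deck's top, at tester x = -85 mm, y = 0, in the mouth of two steel guides 18 mm high, 10 mm thick, each at 28 degrees to tester x. Inner faces are 148 mm apart at x = -84, narrowing straight to 28 mm at x = +29 mm. A good place to set the pot's axis down (x -70 to -110 mm, y within 20 mm of 0). Axes are the tester's.
- head (a point): Centre of the underside of the tester's fixed black head, a vertical cylinder 44 mm in diameter, 90 to 185 mm above the bench, straight above the home place, 14 mm clear of the pot's lid; a 50 mm wide arm joins it to the housing at +x. It leaves no room to hold the pot's body at home; the handle's grip stays free, then at tester x = -95 mm. Axes are the tester's.
- sample_bottle: Amber capped bottle, 60 mm in diameter, 130 mm high, standing on the bench; origin at the centre of its underside. Leave alone.
- jar: White capped jar, 68 mm in diameter, 80 mm high, standing on the bench; origin at the centre of its underside. Leave alone.
- tin: Low round aluminium tin, 60 mm in diameter, 25 mm high, lying flat on the bench; origin at the centre of its underside. Leave alone.
Not all that is in view belongs to the job. Leave any red, turquoise or yellow look-alike of the pot alone.

How it is judged:
On the way, in this order (a step that is already met when the one before it is completed fails the run):
1. the pot is lifted off the bench, held by its body (height (world z) of pot above 0.03 m and horizontal distance between the grasp point and pot below 0.04 m and contact force between pot and the fingers above 1 N), for 0.1 s.
2. the pot stands on the deck in the mouth of the guides, well short of the head, handle pointing back out, and is let go (z of pot in the frame of tester between 0.008 and 0.016 m and angle between pot's own z axis and vertical below 0.08 rad and x of pot in the frame of tester between -0.14 and -0.05 m and y of pot in the frame of tester between -0.04 and 0.04 m and x of pot_handle in the frame of tester below -0.11 m and contact force between pot and the fingers below 0.1 N and contact force between pot and the arm below 0.1 N and linear speed of pot below 0.01 m/s), for 0.2 s.
3. the pot, on the deck, is pushed home between the guides by the fingers at the grip of its handle (z of pot in the frame of tester between 0.008 and 0.016 m and angle between pot's own z axis and vertical below 0.08 rad and horizontal distance between pot and tester below 0.008 m and contact force between pot and the fingers above 0.3 N and horizontal distance between the grasp point and pot_handle below 0.045 m).
At the end, for the whole second after the job is handed in: The pot stands upright on the tester's deck at rest, its axis within 4 mm of the fully home place between the guides, its handle pointing back out of the mouth with the grip within 30 mm of the centre line (z of pot in the frame of tester between 0.008 and 0.016 m and angle between pot's own z axis and vertical below 0.08 rad and horizontal distance between pot and tester below 0.004 m and y of pot_handle in the frame of tester between -0.03 and 0.03 m and x of pot_handle in the frame of tester below -0.08 m and linear speed of pot below 0.01 m/s and angular speed of pot below 0.1 rad/s); the robot touches nothing.
It fails at once if the pot is dropped (falls free from more than about 8 mm) (contact force between pot and the fingers below 0.1 N and linear speed of pot above 0.4 m/s and z of pot in the frame of tester above 0.002 m and contact force between pot and anything else below 0.1 N).
It fails at once if the pot is tipped by more than 30 degrees (angle between pot's own z axis and vertical above 0.52 rad).
It fails at once if the pot is rammed hard against the tester (contact force between pot and tester above 80 N).
It fails at once if the pot is lifted off the deck near the home place instead of slid (horizontal distance between pot and tester below 0.04 m and z of pot in the frame of tester between 0.02 and 0.05 m).
It fails at once if the bottle, jar or tin is moved by more than 20 mm (distance of any of sample_bottle, jar, tin from where it was at the start of the episode above 0.02 m).
It also fails if it takes over 54 s, if anything falls off the work surface, if the arm or the gripper's body presses on something with over 40 N, if the wrist force passes 120 N, or if a joint passes its speed limit or range.

## Working session

There is one attempt and no reset: what is moved stays moved. The work goes in short steps, each a Python script; the robot and the scene stay as the last script left them, time stands still between calls to the robot, and variables do not carry over. Pictures are saved under pics/ and viewed, and the job is handed in when it is done.

```bash
mkdir -p pics; ls; cat > h.py <<'E'
import numpy as np, cv2
from plant import *
def snap(cam,fn=None):
    d=optics.camera(cam)
    if fn: cv2.imwrite('pics/'+fn,cv2.cvtColor(np.array(d['pixels']),cv2.COLOR_RGB2BGR))
    return d
def ray(d,p):
    K=np.array(d['mtx']);T=np.array(d['extrinsics'])
    v=T[:3,:3]@np.linalg.solve(K,[p[0],p[1],1.]); return T[:3,3],v
def atz(d,p,z):
    o,v=ray(d,p); return o+v*(z-o[2])/v[2]
def proj(d,P):
    K=np.array(d['mtx']);T=np.linalg.inv(np.array(d['extrinsics']))
    P=np.atleast_2d(P); c=P@T[:3,:3].T+T[:3,3]; u=c@K.T; return u[:,:2]/u[:,2:]
E
python3 - <<'E'
from h import *
for c in ['top','side']:
    d=snap(c,c+'0.png'); print(c,np.round(d['mtx'],1).tolist(),np.round(d['extrinsics'],3).tolist())
    for t in ['pot','pot_handle','tester','guide_mouth','head','sample_bottle','jar','tin']:
        print(t,[(np.round(r['point'],1).tolist(),round(r['conf'],2)) for r in recognise(t,c)])
print(get_time_s(),get_position(),get_ee_rot(),get_opening())
E
```

```text
pics
top [[412.6, 0.0, 319.8], [0.0, 412.6, 200.2], [0.0, 0.0, 1.0]] [[-0.023, -0.989, 0.148, 0.421], [-1.0, 0.02, -0.024, -0.096], [0.021, -0.149, -0.989, 1.098], [0.0, 0.0, 0.0, 1.0]]
pot [([429.8, 217.0], 0.97), ([438.0, 149.5], 0.88), ([363.0, 209.8], 0.72), ([307.5, 196.4], 0.65), ([362.0, 277.6], 0.56)]
pot_handle [([438.5, 152.8], 0.8), ([365.8, 205.5], 0.74), ([361.2, 277.4], 0.7), ([307.7, 196.5], 0.7), ([429.1, 216.0], 0.69)]
tester [([197.7, 240.0], 0.72)]
guide_mouth [([196.4, 240.4], 0.56)]
head [([194.3, 238.5], 0.88)]
sample_bottle [([379.3, 149.4], 0.61)]
jar [([307.4, 144.5], 0.81)]
tin [([298.8, 272.3], 0.77)]
side [[452.8, 0.0, 319.0], [0.0, 452.8, 201.2], [0.0, 0.0, 1.0]] [[0.994, -0.077, 0.084, 0.473], [-0.114, -0.681, 0.724, -0.804], [0.001, -0.728, -0.685, 0.75], [0.0, 0.0, 0.0, 1.0]]
pot [([330.8, 349.5], 0.88), ([431.1, 356.4], 0.79), ([336.3, 213.7], 0.71), ([239.5, 269.5], 0.69), ([332.0, 266.0], 0.64)]
pot_handle [([336.1, 214.8], 0.98), ([327.3, 348.0], 0.78), ([331.3, 264.8], 0.68), ([430.3, 352.4], 0.64)]
tester [([271.6, 134.4], 0.57)]
guide_mouth [([272.5, 134.0], 0.92)]
head [([271.4, 135.1], 0.95)]
sample_bottle [([414.4, 272.0], 0.76)]
jar [([399.4, 210.0], 0.6)]
tin [([247.7, 218.7], 0.96)]
0.9 [0.14125756 0.53156091 0.24832755] [-1.32092733 -1.01571424  1.01567711] 0.08554918815669584
```

View pics/top0.png

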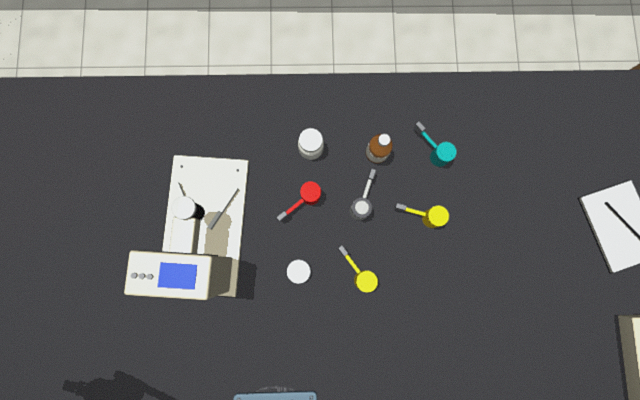

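View pics/side0.png

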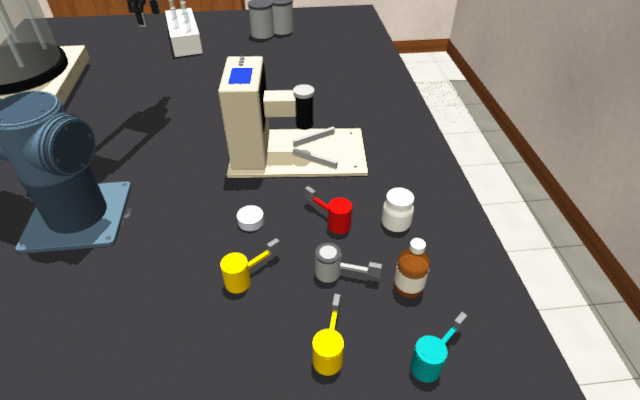

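The grey pot is at about (362,208) in the top view, with its handle going up to (373,174). The tester is on the left, with its mouth towards world +x. I'll zoom in to measure it.

```bash
python3 - <<'E'
from h import *
im=cv2.imread('pics/top0.png'); s=cv2.imread('pics/side0.png')
cv2.imwrite('pics/z1.png',cv2.resize(im[140:310,110:270],None,fx=3.5,fy=3.5,interpolation=cv2.INTER_CUBIC))
a=cv2.resize(im[160:230,330:400],None,fx=8,fy=8,interpolation=cv2.INTER_CUBIC)
cv2.imwrite('pics/z2.png',a)
cv2.imwrite('pics/z3.png',cv2.resize(s[110:300,220:440],None,fx=3.1,fy=3.1,interpolation=cv2.INTER_CUBIC))
E
```

```text
(no output)
```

View pics/z1.png

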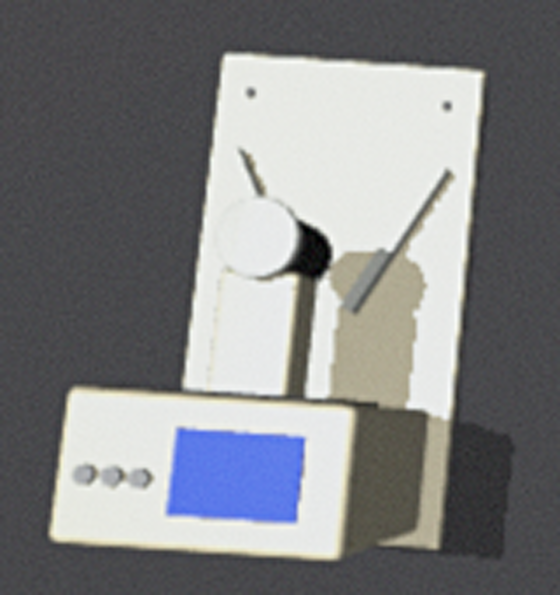

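View pics/z2.png

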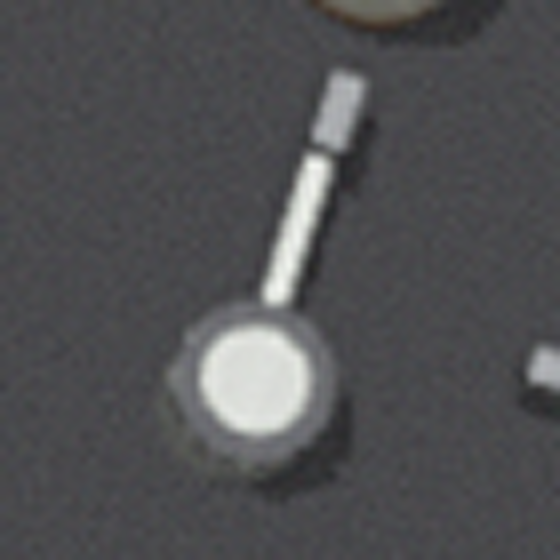

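View pics/z3.png

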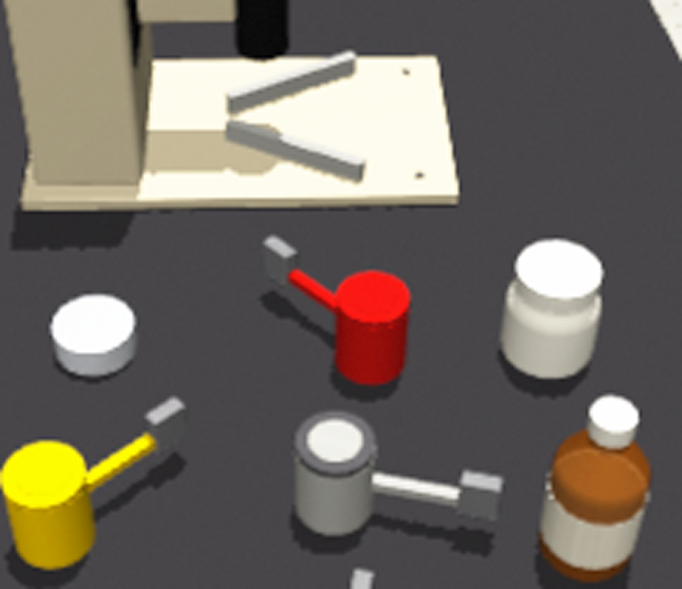

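```bash
cat >> h.py <<'E'
from scipy.optimize import least_squares
def fitpose(obs,x0):
    # obs: list of (d, pix, local xyz); returns x,y,yaw
    def f(p):
        c,s=np.cos(p[2]),np.sin(p[2]);r=[]
        for d,px,l in obs:
            P=[p[0]+c*l[0]-s*l[1],p[1]+s*l[0]+c*l[1],l[2]]
            r+=list(proj(d,P)[0]-px)
        return np.array(r)
    q=least_squares(f,x0); return q.x,q.fun.reshape(-1,2)
E
python3 - <<'E'
from h import *
t=snap('top');s=snap('side')
z=lambda u,v,k,o:np.array([(u+.5)/k-.5+o[0],(v+.5)/k-.5+o[1]])
T=lambda u,v:z(u,v,3.5,(110,140)); P=lambda u,v:z(u,v,8,(330,160)); S=lambda u,v:z(u,v,3.1,(220,110))
# world: tester +x ~ -x world; yaw ~ pi. tester +y = world -y = image right
to=[(t,T(223,54),(-.16,-.10,.012)),(t,T(485,71),(-.16,.10,.012)),(t,T(440,549),(.2,.10,.012))]
so=[(s,S(457,194),(-.16,.10,.012)),(s,S(437,57),(-.16,-.10,.012)),(s,S(25,200),(.2,.10,.012))]
# fix: tester yaw ~pi => local +y -> world -y -> image right in top, near in side
for n,o in [('top',to),('side',so),('both',to+so)]:
    p,r=fitpose(o,[.45,.25,np.pi]); print(n,p.round(4),r.round(1).tolist())
po=[(t,P(257,383),(0,0,.064)),(t,P(340,111),(-.095,0,.05))]
ps=[(s,S(335,443),(0,0,.064)),(s,S(482,480),(-.095,0,.052))]
for n,o in [('top',po),('side',ps),('both',po+ps)]:
    p,r=fitpose(o,[.4,-.2,np.pi]); print('pot',n,p.round(4),r.round(1).tolist())
for nm,px,h in [('jar',(311,136),.08),('bottle',(384,140),.13),('tin',(298.5,271),.025),('redlid',(311,191.5),.064),('redgrip',(281.5,216),.052),('yellow lid',(367,281),.064),('yellow2',(438,216),.064),('teal',(446,151.5),.064),('y2grip',(401,207),.05)]:
    print(nm,atz(t,px,h).round(3))
E
```

```text
top [0.5467 0.182  3.0555] [[0.2, -0.1], [-0.2, -0.0], [0.1, 0.1]]
side [0.5493 0.184  3.0516] [[0.9, -0.1], [0.2, -0.3], [-1.1, -0.0]]
both [0.548  0.1826 3.054 ] [[0.1, -0.6], [-0.4, -0.4], [-0.3, -0.3], [0.6, 0.2], [-0.2, -0.1], [-1.6, 0.5]]
pot top [ 0.5561 -0.2267  2.7996] [[0.1, -0.2], [-0.1, 0.2]]
pot side [ 0.5569 -0.2277  2.8135] [[0.0, 0.0], [-0.0, -0.0]]
pot both [ 0.5566 -0.2272  2.8064] [[0.2, -0.4], [-0.1, -0.1], [-0.1, -0.2], [-0.2, 0.1]]
jar [ 0.74  -0.102  0.08 ]
bottle [ 0.711 -0.279  0.13 ]
tin [ 0.4   -0.063  0.025]
redlid [ 0.599 -0.099  0.064]
redgrip [ 0.539 -0.023  0.052]
yellow lid [ 0.373 -0.233  0.064]
yellow2 [ 0.53  -0.42   0.064]
teal [ 0.698 -0.451  0.064]
y2grip [ 0.557 -0.33   0.05 ]
```

```bash
cat >> h.py <<'E'
from scipy.spatial.transform import Rotation as Ro
TE=np.array([.5475,.1825,3.054]); PO=np.array([.5565,-.227,2.806])
def ori(a): # jaw direction at world angle a, tool down
    x=np.array([np.cos(a),np.sin(a),0]);y=np.array([0,0,-1.]);return Ro.from_matrix(np.column_stack([x,y,np.cross(x,y)])).as_rotvec()
def tl(x,y,z=0,b=None):
    b=TE if b is None else b
    c,s=np.cos(b[2]),np.sin(b[2]);return np.array([b[0]+c*x-s*y,b[1]+s*x+c*y,z])
E
python3 - <<'E'
from h import *
print('R0',Ro.from_rotvec(get_ee_rot()).as_matrix().round(2).tolist())
for k in (1,-1):
    print(k)
    for n,p,a in [('pick hi',tl(0,0,.2,PO),PO[2]),('pick',tl(0,0,.04,PO),PO[2]),('place hi',tl(-.095,0,.2),TE[2]),('place',tl(-.095,0,.055),TE[2]),('grip0',tl(-.19,0,.05),TE[2]),('grip1',tl(-.095,0,.05),TE[2])]:
        q=solve_ik(p,ori(a+k*np.pi/2)); print(n,p.round(3),None if q is None else np.round(q,2))
E
```

```text
R0 [[0.26, -0.0, -0.97], [0.97, 0.0, 0.26], [0.0, -1.0, 0.0]]
1
pick hi [ 0.556 -0.227  0.2  ] [-0.57  0.38  1.48  0.    1.28  1.33]
pick [ 0.556 -0.227  0.04 ] [-0.57  0.55  1.64  0.    0.94  1.33]
place hi [0.642 0.174 0.2  ] [ 0.1   0.5   1.3  -0.    1.34  1.76]
place [0.642 0.174 0.055] [ 0.1   0.63  1.45 -0.    1.06  1.76]
grip0 [0.737 0.166 0.05 ] [ 0.07  0.78  1.18 -0.    1.19  1.73]
grip1 [0.642 0.174 0.05 ] [ 0.1   0.64  1.46 -0.    1.05  1.76]
-1
pick hi [ 0.556 -0.227  0.2  ] [-0.57  0.38  1.48 -0.    1.28 -1.81]
pick [ 0.556 -0.227  0.04 ] [-0.57  0.55  1.64 -0.    0.94 -1.81]
place hi [0.642 0.174 0.2  ] [ 0.1   0.5   1.3  -0.    1.34 -1.39]
place [0.642 0.174 0.055] [ 0.1   0.63  1.45 -0.    1.06 -1.39]
grip0 [0.737 0.166 0.05 ] [ 0.07  0.78  1.18 -0.    1.19 -1.41]
grip1 [0.642 0.174 0.05 ] [ 0.1   0.64  1.46 -0.    1.05 -1.39]
```

```bash
python3 - <<'E'
from h import *
o=ori(PO[2]+np.pi/2)
arm.move_straight([.141,.532,.42],feed=.3)
arm.reach(tl(0,0,.38,PO),o)
arm.move_straight(tl(0,0,.13,PO),feed=.25)
print(get_time_s(),get_position(),get_force())
snap('top','a1.png');snap('side','a2.png')
E
```

```text
5.9083 [ 0.55740561 -0.2274043   0.13140299] [0.13029301 0.13886432 0.0628826 ]
```

View pics/a2.png

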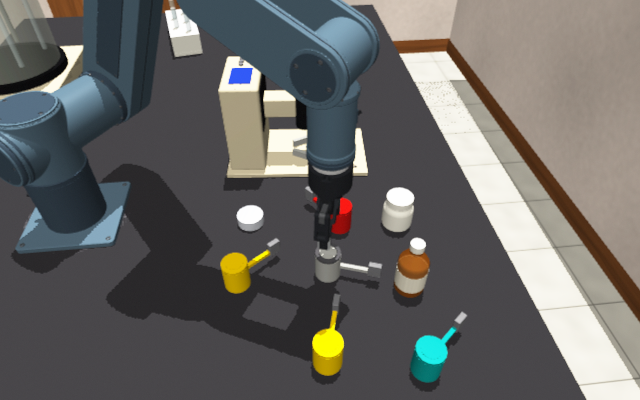

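The gripper is straight above the grey pot at about (327,262), and its jaws open across the handle direction. I'll go down, grip and lift.

```bash
python3 - <<'E'
from h import *
arm.move_straight(tl(0,0,.04,PO),feed=.12)
print(get_time_s(),get_position(),np.round(get_force(),2))
eoat.close_gripper(40); print(get_opening(),np.round(get_force(),2),get_time_s())
arm.move_straight(tl(0,0,.055,PO),feed=.05)
print(get_opening(),np.round(get_force(),2))
arm.move_straight(tl(0,0,.2,PO),feed=.2)
arm.hold(.2)
print(get_position(),get_opening(),np.round(get_force(),2),np.round(get_moment(),2),get_time_s())
snap('side','b2.png');snap('top','b1.png')
E
```

```text
6.9083 [ 0.55702628 -0.22733261  0.04069135] [-0.86 -0.08  0.2 ]
0.050996158229743176 [0.56 0.46 6.19] 7.325
0.051392206867563864 [ 0.15  0.57 -2.46]
[ 0.55580513 -0.22659633  0.19830307] 0.05132534870551429 [ 0.71  0.25 -2.39] [ 0.04 -0.02 -0.  ] 8.85
```

View pics/b2.png

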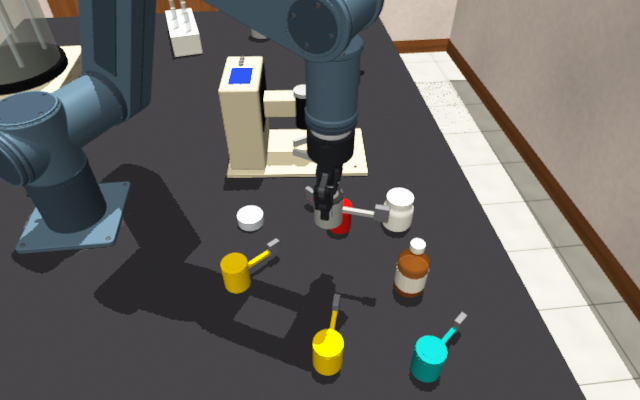

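The pot is held upright, and the load reads about 2.4 N. Next I'll carry it to the mouth.

```bash
python3 - <<'E'
from h import *
o=ori(TE[2]+np.pi/2)
arm.move_straight(tl(-.095,0,.2),feed=.2,ori=o)
arm.move_straight(tl(-.095,0,.07),feed=.15)
arm.hold(.2); f0=np.array(get_force()); print(get_position(),f0.round(2),get_time_s())
t=snap('top','c1.png');s=snap('side','c2.png')
z=.062
while z>.047:
    arm.move_straight(tl(-.095,0,z),feed=.04); f=np.array(get_force())
    print(round(z,4),get_position().round(4),f.round(2))
    if f[2]-f0[2]>3: break
    z-=.0015
print(get_time_s())
E
```

```text
[0.64282492 0.17429275 0.07124723] [ 1.02 -0.53 -2.89] 12.3667
0.062 [0.6417 0.1742 0.0613] [ 0.22  0.09 -2.84]
0.0605 [0.6421 0.1742 0.0604] [ 0.06 -0.03 -2.79]
0.059 [0.642  0.1742 0.0589] [-0.69  0.03 -2.78]
0.0575 [0.642  0.1742 0.0573] [-0.51 -0.07 -3.13]
0.056 [0.642  0.1742 0.0558] [ 1.14 -0.41 -2.67]
0.0545 [0.6421 0.1742 0.0544] [-0.89 -0.06 -2.49]
0.053 [0.6423 0.1742 0.0531] [ 0.49 -0.14 -1.9 ]
0.0515 [0.6423 0.1742 0.053 ] [-2.56  0.01  6.  ]
14.5667
```

View pics/c2.png

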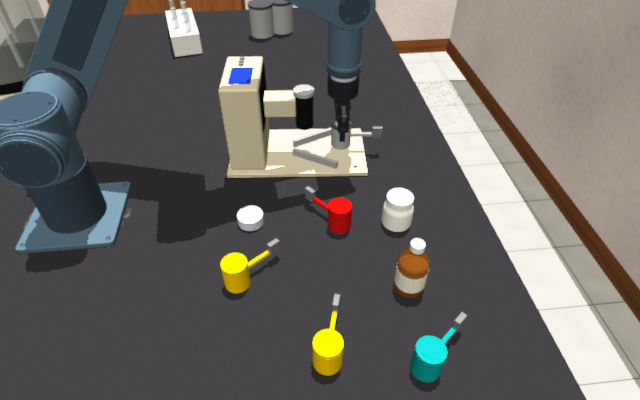

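View pics/c1.png

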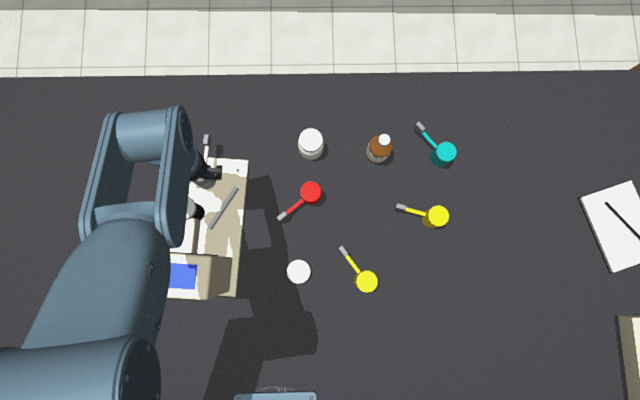

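The pot is on the deck at TCP z≈0.053, and the handle points out of the mouth at (207,140) in the top view. I'll release it and back off.

```bash
python3 - <<'E'
from h import *
eoat.open_gripper(); arm.hold(.4); print(get_opening(),np.round(get_force(),2))
arm.move_straight(tl(-.095,0,.16),feed=.15)
arm.move_straight(tl(-.20,0,.2),feed=.25)
print(get_time_s())
t=snap('top','d1.png');s=snap('side','d2.png')
for c in('top','side'): print([(np.round(r['point'],1).tolist(),round(r['conf'],2)) for r in recognise('pot_handle',c)])
for n,a,sz in(('d1',t,(140,110)),('d2',s,(270,80))):
    im=cv2.imread(f'pics/{n}.png');x,y=sz
    cv2.imwrite(f'pics/{n}z.png',cv2.resize(im[y:y+110,x:x+130],None,fx=5,fy=5,interpolation=cv2.INTER_CUBIC))
E
```

```text
0.08526791192170391 [0.25 0.51 0.25]
16.8833
[([429.7, 216.8], 0.95), ([209.6, 173.4], 0.75), ([435.7, 153.3], 0.74), ([308.8, 195.6], 0.56)]
[([341.8, 142.3], 0.84), ([428.0, 354.8], 0.7), ([239.1, 267.2], 0.68), ([336.5, 210.4], 0.66), ([327.1, 348.3], 0.56)]
```

View pics/d1z.png

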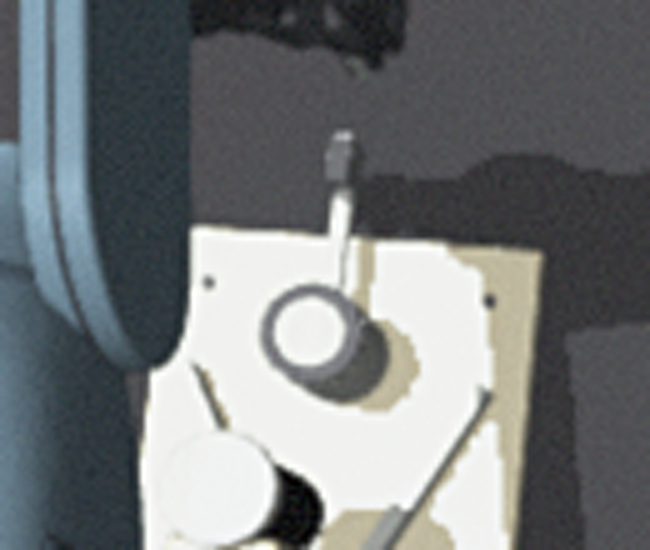

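View pics/d2z.png

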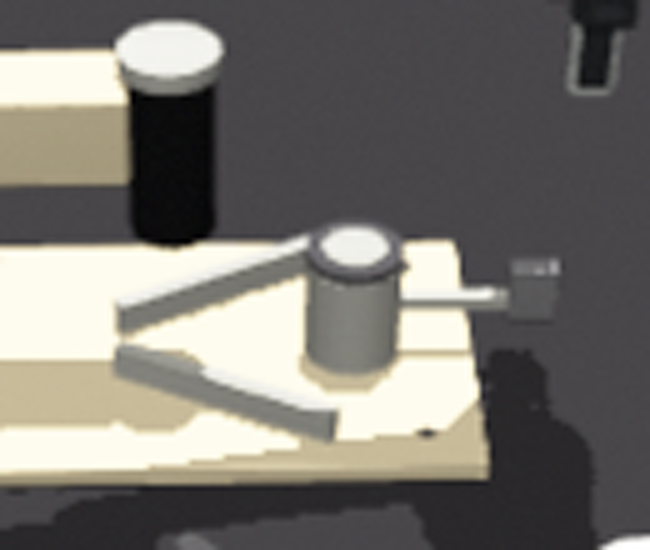

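```bash
python3 - <<'E'
from h import *
t=snap('top');s=snap('side')
z=lambda u,v,o:np.array([(u+.5)/5-.5+o[0],(v+.5)/5-.5+o[1]])
po=[(t,z(311,331,(140,110)),(0,0,.076)),(t,z(341,157,(140,110)),(-.095,0,.064))]
ps=[(s,z(354,250,(270,80)),(0,0,.076)),(s,z(535,268,(270,80)),(-.095,0,.064))]
for n,o in [('top',po),('side',ps),('both',po+ps)]:
    p,r=fitpose(o,[.64,.17,np.pi]); 
    d=p[:2]-TE[:2];c,sn=np.cos(TE[2]),np.sin(TE[2])
    print('pot',n,p.round(4),'in tester',(c*d[0]+sn*d[1]).round(4),(-sn*d[0]+c*d[1]).round(4),r.round(1).tolist())
E
```

```text
pot top [0.642  0.1744 3.0315] in tester -0.0949 -0.0002 [[-0.0, 0.1], [0.0, -0.1]]
pot side [0.6421 0.1738 3.0382] in tester -0.095 0.0004 [[0.2, -0.0], [-0.2, 0.0]]
pot both [0.6421 0.1742 3.033 ] in tester -0.0949 -0.0 [[0.0, 0.1], [0.0, -0.2], [0.1, -0.1], [-0.2, 0.0]]
```

The pot is within 1 mm of the set-down target (−95 mm, 0). Now I'll take the grip of the handle.

```bash
python3 - <<'E'
from h import *
arm.move_straight(tl(-.19,-.0003,.12),feed=.2)
arm.move_straight(tl(-.19,-.0003,.05),feed=.1)
arm.hold(.2); print(get_position().round(4),np.round(get_force(),2))
eoat.close_gripper(20); arm.hold(.2)
print(get_opening(),get_position().round(4),np.round(get_force(),2),np.round(get_moment(),2),get_time_s())
snap('side','e2.png')
im=cv2.imread('pics/e2.png');cv2.imwrite('pics/e2z.png',cv2.resize(im[70:190,260:400],None,fx=5,fy=5,interpolation=cv2.INTER_CUBIC))
E
```

```text
[0.7374 0.1662 0.0511] [0.12 0.49 0.35]
0.011372440822477277 [0.7368 0.1661 0.05  ] [-0.01 -0.45  0.3 ] [0.   0.03 0.08] 19.6417
```

View pics/e2z.png

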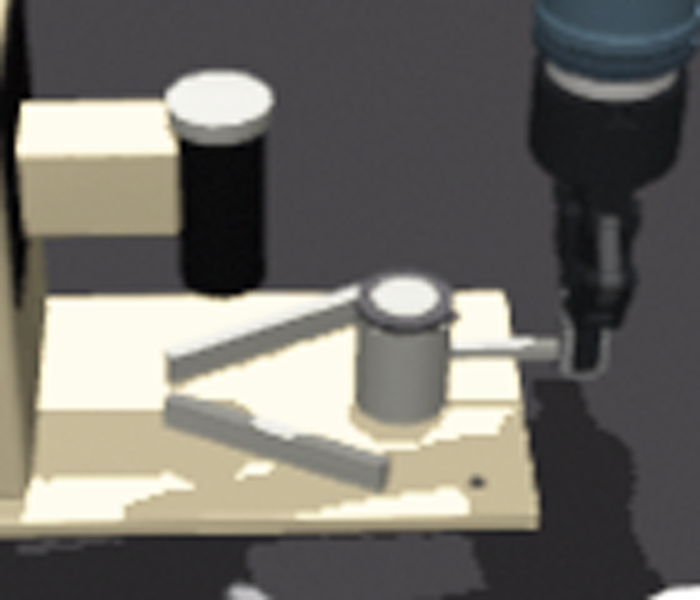

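The jaws hold the handle's grip, the pot is upright and there is no load on the wrist. I'll push it along, watching the force.

```bash
python3 - <<'E'
from h import *
ux=np.array([np.cos(TE[2]),np.sin(TE[2])]);uy=np.array([-ux[1],ux[0]])
def show(x):
    f=np.array(get_force());p=get_position(); d=p[:2]-TE[:2]
    print(round(x*1000,1),'TCP in tester mm',(1000*np.array([d@ux+.095,d@uy])).round(1),round(p[2],4),'F along/lat/z',(f[:2]@ux).round(2),(f[:2]@uy).round(2),f[2].round(2)); return f[:2]@ux
for x in(-.06,-.03,-.014):
    arm.move_straight(tl(x-.095,-.0003,.05),feed=.05); show(x)
while x<.004:
    x+=.0015
    arm.move_straight(tl(x-.095,-.0003,.05),feed=.03); arm.hold(.1)
    if show(x)<-12: break
print(get_time_s())
snap('top','f1.png');snap('side','f2.png')
for n,(a,b) in {'f1':(130,120),'f2':(240,70)}.items():
    im=cv2.imread(f'pics/{n}.png');cv2.imwrite(f'pics/{n}z.png',cv2.resize(im[b:b+120,a:a+140],None,fx=5,fy=5,interpolation=cv2.INTER_CUBIC))
E
```

```text
-60.0 TCP in tester mm [-59.   -0.4] 0.0497 F along/lat/z 2.25 -0.37 0.83
-30.0 TCP in tester mm [-28.8  -0.3] 0.0497 F along/lat/z 3.22 0.03 1.09
-14.0 TCP in tester mm [-12.8  -0.3] 0.0497 F along/lat/z 1.9 -0.75 0.47
-12.5 TCP in tester mm [-12.7  -0.3] 0.05 F along/lat/z 0.39 -1.54 0.82
-11.0 TCP in tester mm [-11.3  -0.3] 0.0501 F along/lat/z -1.49 0.39 -0.31
-9.5 TCP in tester mm [-9.3 -0.3] 0.05 F along/lat/z -1.31 0.85 0.15
-8.0 TCP in tester mm [-7.8 -0.3] 0.05 F along/lat/z -0.66 0.32 0.27
-6.5 TCP in tester mm [-6.4 -0.3] 0.05 F along/lat/z -0.01 -0.54 0.91
-5.0 TCP in tester mm [-4.9 -0.3] 0.05 F along/lat/z -1.11 -0.19 1.33
-3.5 TCP in tester mm [-3.4 -0.3] 0.05 F along/lat/z -1.05 0.6 0.85
-2.0 TCP in tester mm [-1.8 -0.3] 0.05 F along/lat/z -0.82 -0.29 2.18
-0.5 TCP in tester mm [-0.8 -0.2] 0.0501 F along/lat/z -2.36 -0.22 -0.16
1.0 TCP in tester mm [-0.1 -0.1] 0.0505 F along/lat/z -4.13 2.38 0.33
2.5 TCP in tester mm [0.3 0. ] 0.0508 F along/lat/z -7.02 0.96 -1.23
4.0 TCP in tester mm [0.5 0. ] 0.0513 F along/lat/z -9.7 2.16 -0.74
5.5 TCP in tester mm [0.7 0. ] 0.0519 F along/lat/z -11.66 1.35 -0.74
26.3083
```

View pics/f2z.png

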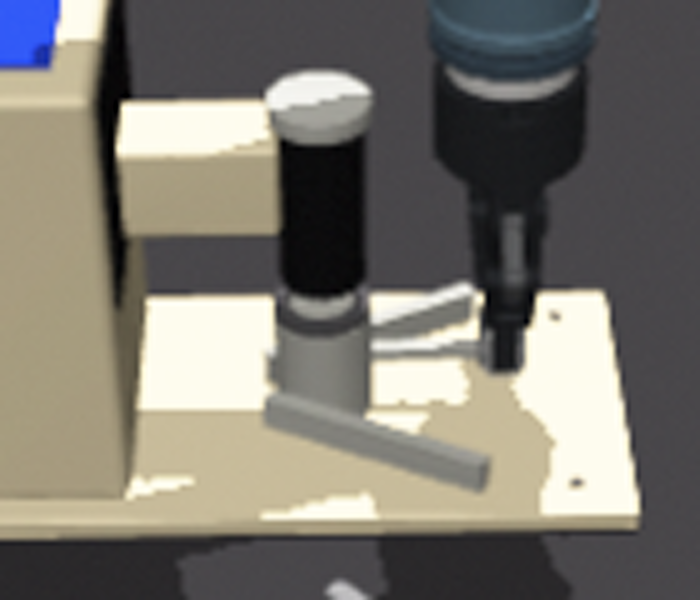

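The pot is against both guides: it stopped 0.5 mm from the predicted home point, and the force is almost purely along the push direction. I'll relax the push, release and check.

```bash
python3 - <<'E'
from h import *
arm.move_straight(tl(.0015-.095,0,.0505),feed=.02); arm.hold(.2); print(np.round(get_force(),2),get_position().round(4))
eoat.open_gripper(); arm.hold(.3)
print(get_opening(),np.round(get_force(),2))
arm.move_straight(tl(-.095,0,.16),feed=.12)
arm.move_straight(tl(-.19,-.0,.3),feed=.3)
arm.move_straight(tl(-.15,-.28,.35),feed=.3)
arm.hold(.2)
print(get_time_s(),np.round(get_force(),2))
t=snap('top','g1.png');s=snap('side','g2.png')
for n,(a,b) in {'g1':(130,120),'g2':(240,70)}.items():
    im=cv2.imread(f'pics/{n}.png');cv2.imwrite(f'pics/{n}z.png',cv2.resize(im[b:b+120,a:a+140],None,fx=5,fy=5,interpolation=cv2.INTER_CUBIC))
for n,d in(('top',t),('side',s)): print(n,'pred lid,grip',proj(d,[tl(0,0,.076),tl(-.095,0,.064)]).round(1).tolist())
E
```

```text
[ 6.25 -1.57 -0.7 ] [0.6417 0.1742 0.0509]
0.08527071482837825 [-0.57  0.31 -0.54]Traceback (most recent call last):
  File "<stdin>", line 7, in <module>
plant.IKError: the arm cannot follow that straight line within its joint ranges
```

```bash
python3 - <<'E'
from h import *
print(get_position())
arm.move_straight([.62,-.12,.33],feed=.3)
arm.hold(.2)
print(get_time_s(),np.round(get_force(),2))
t=snap('top','g1.png');s=snap('side','g2.png')
for n,(a,b) in {'g1':(130,120),'g2':(240,70)}.items():
    im=cv2.imread(f'pics/{n}.png');cv2.imwrite(f'pics/{n}z.png',cv2.resize(im[b:b+120,a:a+140],None,fx=5,fy=5,interpolation=cv2.INTER_CUBIC))
for n,d,o in(('top',t,(130,120)),('side',s,(240,70))): print(n,'pred lid,grip in zoom',((proj(d,[tl(0,0,.076),tl(-.095,0,.064)])-o+.5)*5-.5).round(0).tolist())
E
```

```text
[0.73606283 0.16584461 0.29770511]
31.1333 [ 0.51 -0.1  -0.11]
top pred lid,grip in zoom [[341.0, 469.0], [368.0, 286.0]]
side pred lid,grip in zoom [[323.0, 302.0], [504.0, 319.0]]
```

View pics/g2z.png

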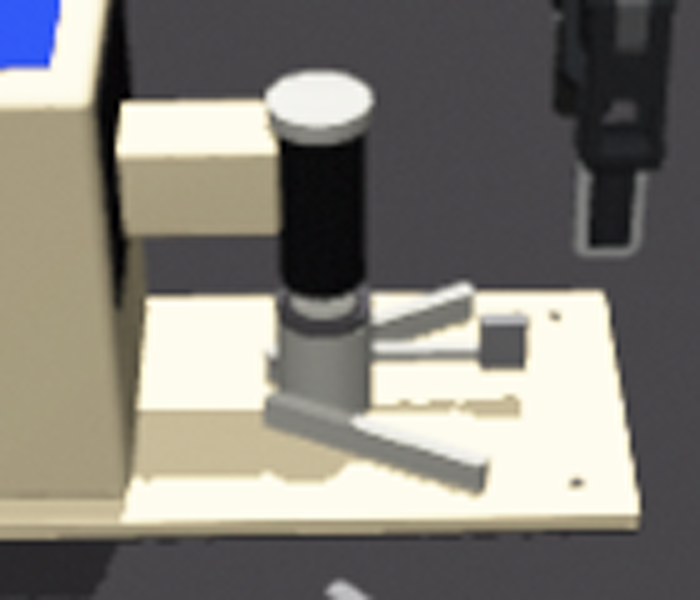

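View pics/g1z.png

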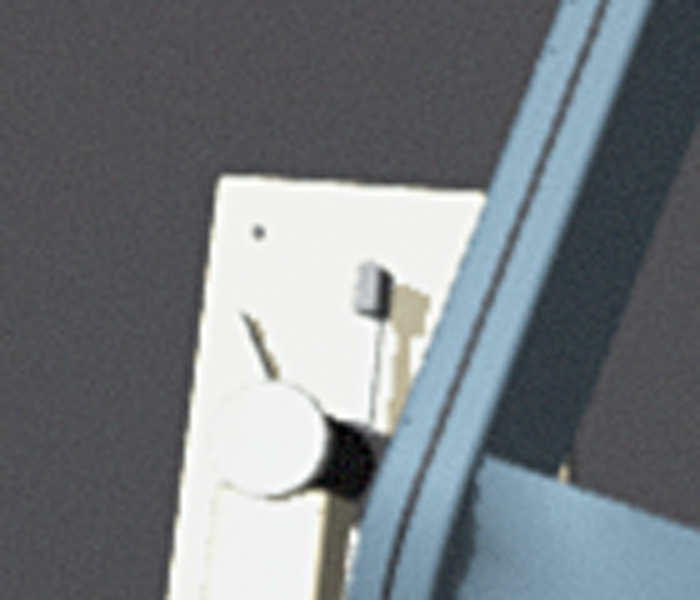

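The lid centre and the grip appear at the predicted home positions in the side view: (323,~302) and (~503,319) in the zoomed picture. The grip also matches in the top view. I'm handing in.

```bash
python3 -c "
from h import *
arm.hand_in(); print(get_time_s())"
```

```text
the job is handed in; nothing more can be done
the job is handed in; nothing more can be done
```

The pot is home under the head with its handle pointing straight back out, and I handed the job in at about 31 s of the 54 s allowed. The hand-in gives no verdict.

**What I did:** I picked the grey pot up by its body and set it down in the mouth at tester x = −95 mm, y = 0, then let go. Both cameras put it within 1 mm of that spot. I then took the handle's grip at 20 N and slid the pot along the deck until it stopped against the guides. The push reached about 12 N and was almost straight along the guides, which fits contact with both. I eased the push, let go and backed the arm clear.

**Last checks:**
- **Position:** the gripper stopped about 0.5 mm past the predicted home point, within the roughly 2 mm calibration. The side view shows the pot upright, with lid and grip where they should be at home. In the top view, the head and arm hid the lid, so only the grip could be confirmed there.
- **Robot clear:** the wrist force was near zero after release.
- **Bottle, jar and tin:** they stood in place in the carry pictures, and the arm went nowhere near them afterwards. I did not measure them again at the end.

One retreat move was refused as out of reach. Nothing moved, and I used a different path.

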